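# Blank off the lamp port and lock its collar at the mark

## Robot

A 6-joint arm with a two-finger parallel gripper is mounted at the origin on a cart in front of the work surface, level with it; the furniture and walls round the work are solid. World frame = base frame: x ahead of the robot, y to its left, z up, the work surface at z = 0. Lengths are in m, angles in rad, forces in N, time in s.
With the tool pointing down it reaches from about 0.25 to 0.775 m from the base axis. Payload 4 kg.
Tool frame: the origin (TCP) lies at the very end of the fingers, on their centre line; the grasp point (between the pads) lies 19 mm behind it; z points along the fingers, y is the line along which they close (so a half turn about z gives the same grasp; the last joint's range is limited). The gripper opens to 94 mm and grips with 3 to 60 N. Pads are 16 mm wide; open, the fingers measure 119 mm over their backs; the gripper's body (75 mm by 177 mm) begins 78 mm behind the grasp point.
Start: joints at [1.072, 0.087, 1.371, -0, 1.684, -0.103], TCP at [0.212, 0.507, 0.183] pointing down, gripper open.
Joint ranges: [-3.1, 3.1], [-0.76, 2.03], [0.27, 2.55], [-1.08, 4.22], [0.17, 2.65], [-2.57, 2.57]. Speed limits (rad/s): [2.79, 2.79, 3.14, 3.14, 3.14, 3.14].

## Interface

Orientations are given as [roll, pitch, yaw] about the fixed x, y, z axes, in that order (R = Rz(yaw) Ry(pitch) Rx(roll)).
In Python, from bench import robot gives the robot as it stands. The module is installed in compiled form; this text tells all that it offers.
- The arm moves only by the tool move_arm, never from a script. Its argument "deltas" is one flat list of numbers, 7 for each row, row after row: the turn, a rotation vector about the tool's x, y, z in rad, then the shift along the tool's x, y, z in cm, then the closure, from -1 (fully open) to 1 (shut). A call has 1 to 8 rows; each row is the pose to reach, as a shift and turn from the pose commanded when the call began, along the tool's axes at that moment; what a row does not reach only later rows make up. A row lasts 1/10 s, in which the tool goes at most 50 mm and 8.59 degrees, less where a joint would pass 70% of its speed; a pose out of reach is approached as far as the arm can. A call with a gripper value outside its range is refused whole. The fingers move at their own pace and stop on an object; the grip force is fixed at half the most. Time passes only in rows, so rows that repeat a pose let the fingers close. It gives the time, the measured TCP pose, the force, the opening and the grip force at its end, in the units of the state.
- robot.get_obs(): the state, without advancing time (a new reading comes with each control period).
- robot.snapshot(name): name is "scene" or "top"; returns a dict with "image" (400x640x3 uint8, red, green, blue), "depth" (400x640 float32, m along the optical axis (not along the pixel's ray), 0 where there is no reading), "fov_y" (degrees; the focal length in pixels is half the picture's height over the tangent of half this angle, whatever the lens; pixels are square), "cx", "cy" (the principal point, pixels), "origin" and "orientation" of the camera in the world. Camera axes: x right, y up, looking along -z (the intrinsics and any distortion apply to the point x, -y, -z); pixel columns grow to the right and rows downward; lengths in m; the calibration is good to about 2 mm. A picture is of the moment at which its call begins.
- robot.close_job(): hands the job in; it is judged then, once.
The state is a dict: "time": time; "joint_positions": joint angles; "qvel": joint speeds; "joint_torque": joint torques, N m; "tool_pos": TCP position; "ee_rot": TCP orientation; "wrist_force": force on the tool from outside, world axes, zero at the start; "wrist_torque": the same for the moment, N m; "width": finger opening in m; "finger_force": force on a finger pad.
Only numpy, scipy, OpenCV 4.12 (cv2) and the standard library are available. Lean on these libraries where they do the work, as an engineer would, in place of code of your own. Each camera call takes 0.05 s, during which the arm holds its last target. There are 200 camera calls.

## Task

Blank off the leaning light port: pick up the blanking plate by its grip, thread its two holes over the two pins of the port so that it lies flat on the port's face, and let go of it. Then turn the click-stop collar round the port clockwise (as seen looking at the port's face) until its index nose is in the click at the fixed pointer, so that its lugs lock the plate in. Leave the timer, the beaker and the vial where they stand.

Things in the scene. Friction and masses are not known exactly. Their poses are not given: they have to be found in the camera images.
- stand: Fixed lamp stand: dark steel foot 125 x 100 x 14 mm on the worktop with a fork that carries the aluminium lamp head (78 mm in diameter, 70 mm long). Origin on the worktop, x away from the port's side, z up. Its place and yaw differ at each start; it cannot be moved.
- port: Fixed light port, front of the lamp head. Origin: centre of the flat round face (59 mm diameter) on which the plate must lie, 145 mm above the worktop. z points straight out of the face, 0.47 rad (27 deg) from vertical, toward the robot; x points up the slope to the pointer, y across. Behind the collar is a fixed flange, 86 mm diameter, front at z = -19 mm.
- pin (a point): Tip of one of the two steel pins on the port's face: at y = +16 mm, z = 12 mm in the port's frame; the other is at y = -16 mm. Pins are parallel to the port's z, 5.5 mm in diameter, 12 mm tall, the last 3.5 mm tapered.
- pointer (a point): Outer end of the fixed pointer, a white rib on the flange's rim, at x = 42 to 51 mm in the port's frame, reaching up to z = -17 mm.
- collar (a joint): Collar, turning about the port's z. Value in rad: 0 with the index nose at the pointer, growing clockwise as seen facing the port (right-handed about the port's -z). It clicks every 0.349 rad (one click at 0), snaps into the nearest click when let go, resists with about 0.2 N m, range -2.7 to +0.8. Starts between -2.45 and -1.7: more than one grasp of a wrist.
- collar_top (a point): Centre of the collar's front rim, on the port's axis, at z = +11.5 mm in the port's frame. The collar is a black knurled ring round the port, 68 mm outside and 60 mm inside diameter, z = -15.5 to +11.5 mm. Grip it from the front along the port's z, over its knurled side, fingertips no deeper than z = -8 mm.
- lug (a point): Top of one of the collar's two steel lugs (half a turn apart), 10.5 mm wide, 4 mm thick (z = 7.5 to 11.5 mm in the port's frame), reaching in to 24 mm from the axis. They lie at right angles to the nose: over the ears of a seated plate at value 0, clear of its way at the start values.
- collar_nose (a point): Tip of the collar's index nose, a small black nose on its lower skirt, 42 mm from the axis, at z = -13.5 mm of the port; a white line runs from it up the collar's side. At value 0 it points along the port's x, to the pointer.
- plate: Loose aluminium blanking plate, 5 mm thick, about 70 g, lying flat on the worktop. Origin: centre of its underside, z up. A strip 58 mm (x) by 16 mm (y), 26 mm wide over its middle 36 mm; two 8 mm through holes at x = +16 and -16 mm. On the port its x lies along the port's y, either way round.
- plate_grip (a point): Top centre of the plate's upright black grip: 18 mm (x) by 12 mm (y), from z = 5 to 33 mm in the plate's frame; pinch it across its 12 mm. Hold it with the fingertips at least 8 mm above the plate's top, so that they clear the collar's lugs.
- timer: Bystander: grey-white bench timer 62 x 62 x 18 mm, lying near the plate. Origin: centre of its underside.
- beaker: Bystander: empty glass beaker 56 x 62 x 70 mm. Origin: centre of its underside.
- vial: Bystander: glass vial with black cap, 24 mm wide, 56 mm tall. Origin: centre of its underside.
There are look-alikes about, which are no part of the job. Leave any blue, brown or orange look-alike of the plate alone.

How it is judged:
On the way:
1. the plate is threaded on both pins, flat on the port's face and let go, while the collar is still open (before -1.2 rad) (x of plate in the frame of port between -0.004 and 0.004 m and y of plate in the frame of port between -0.004 and 0.004 m and z of plate in the frame of port between -0.0025 and 0.0025 m and angle between the z axis of plate and the z axis of port, either way round below 0.09 rad and angle between the x axis of plate and the y axis of port, either way round below 0.2 rad and angle between plate's own z axis and vertical below 1.2 rad and value of joint collar below -1.2 rad and contact force between the fingers and plate below 0.1 N), for 0.2 s.
At the end, for the whole second after the job is handed in: The plate lies at rest on both pins flat on the port's face (origin within 4 mm sideways and 2.5 mm in height of the face's centre, within 0.09 rad of flat), its grip outward, and the collar rests in the click at the pointer (joint within 0.12 rad of 0) (x of plate in the frame of port between -0.004 and 0.004 m and y of plate in the frame of port between -0.004 and 0.004 m and z of plate in the frame of port between -0.0025 and 0.0025 m and angle between the z axis of plate and the z axis of port, either way round below 0.09 rad and angle between the x axis of plate and the y axis of port, either way round below 0.2 rad and angle between plate's own z axis and vertical below 1.2 rad and value of joint collar between -0.12 and 0.12 rad and velocity of joint collar between -0.05 and 0.05 rad/s and linear speed of plate below 0.02 m/s); the robot touches nothing.
It fails at once if the timer is displaced by more than 30 mm (distance of timer from where it was at the start of the episode above 0.03 m).
It fails at once if the beaker is displaced by more than 30 mm (distance of beaker from where it was at the start of the episode above 0.03 m).
It fails at once if the vial is displaced by more than 30 mm (distance of vial from where it was at the start of the episode above 0.03 m).
It fails at once if the beaker is tipped (angle between beaker's own z axis and vertical above 0.5 rad).
It fails at once if the vial is tipped (angle between vial's own z axis and vertical above 0.5 rad).
It also fails if it takes over 61 s, if anything falls off the work surface, if the arm or the gripper's body presses on something with over 40 N, if the wrist force passes 120 N, or if a joint passes its speed limit or range.

## Working session

There is one attempt and no reset: what is moved stays moved. The work goes in short steps, Python scripts to look and compute and a tool call to move; the robot and the scene stay as the last step left them, time stands still between calls to the robot, and variables do not carry over. Pictures are saved under pics/ and viewed, at most 10 in all, crops included, and the job is handed in when it is done.

Besides the shell and the picture viewer there is one more tool, called by a JSON object that holds its "method" and its "body", one argument or row to a line. move_arm: Moves the arm, as the interface text tells. Its arguments: {"type":"object","properties":{"deltas":{"type":"array","items":{"type":"number"}}},"required":["deltas"]}

```bash
mkdir -p pics; python3 - <<'E'
from bench import robot
import cv2,numpy as np,pickle
for n in("scene","top"):
    s=robot.snapshot(n);pickle.dump(s,open(n+".pkl","wb"))
    cv2.imwrite(f"pics/{n}0.png",s["image"][:,:,::-1])
    print(n,s["fov_y"],s["cx"],s["cy"],s["origin"],s["orientation"],[k for k in s])
print(robot.get_obs())
E
```

```text
scene 49.07125652241896 322.1276935154685 201.52903960843855 [ 0.10158351 -0.94274907  0.60487975] [ 1.12460497  0.02573587 -0.50718891] ['image', 'depth', 'fov_y', 'cx', 'cy', 'origin', 'orientation']
top 51.99309484069629 311.9410939185813 205.47514046445323 [ 0.49770402 -0.04665692  1.04118119] [ 0.11468188  0.00243223 -1.58297334] ['image', 'depth', 'fov_y', 'cx', 'cy', 'origin', 'orientation']
{'time': 0.1, 'joint_positions': array([ 1.07191745e+00,  8.78939238e-02,  1.37206727e+00,  3.44604970e-05,
        1.68358249e+00, -1.03124404e-01]), 'qvel': array([ 0.00202172, -0.00078694, -0.0032339 , -0.000508  ,  0.00121901,
       -0.00169104]), 'joint_torque': array([ 2.69803182e-03, -3.41251838e+01, -3.03300834e+01,  7.19899382e-02,
        3.04862985e-02, -1.04756505e-04]), 'tool_pos': array([0.21178255, 0.50702801, 0.18173243]), 'ee_rot': array([-3.13965552e+00, -2.34908811e-04,  2.74584180e+00]), 'wrist_force': array([ 0.23041324, -0.03074266, -0.19202   ]), 'wrist_torque': array([ 0.02534756,  0.0271145 , -0.01811507]), 'finger_force': 0.0, 'width': 0.09398332387417459}
```

View pics/scene0.png

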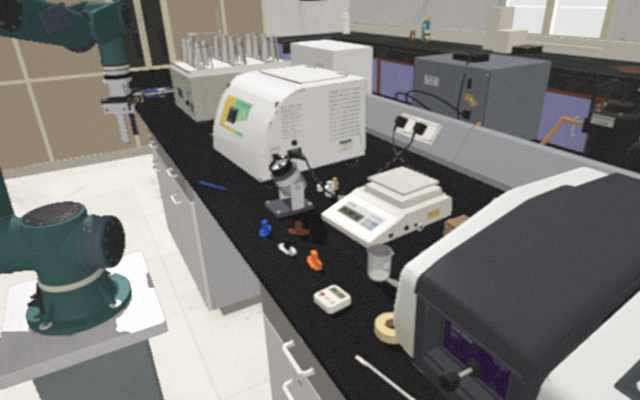

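View pics/top0.png

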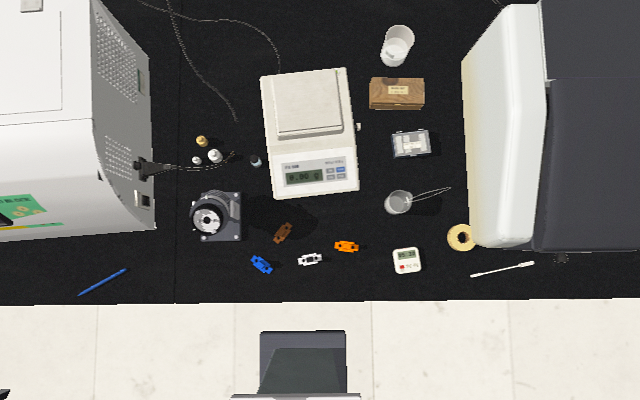

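The top image shows the port and lamp head at (210,220) and the timer at (407,260). The beaker could be the glass at (397,45) or the cup with a handle at (398,202). Candidates for the plate are blue (262,264), brown (283,232), orange (346,246) and silver/white (310,259). By the description I choose the silver one, and I'll check it in a close crop.

```bash
cat > h.py <<'E'
import numpy as np,cv2,pickle
from scipy.spatial.transform import Rotation as R
def rot(e): return R.from_euler('xyz',e).as_matrix()
def f(s): return 200/np.tan(np.radians(s["fov_y"]/2))
def ray(s,u,v):
    d=np.stack([(np.asarray(u,float)-s["cx"])/f(s),-(np.asarray(v,float)-s["cy"])/f(s),-np.ones(np.shape(u))],-1)
    return d@rot(s["orientation"]).T
def cloud(s):
    v,u=np.mgrid[:400,:640]
    return np.array(s["origin"])+ray(s,u,v)*s["depth"][...,None]
def plane(s,u,v,z):
    r=ray(s,u,v);o=np.array(s["origin"])
    return o+r*((z-o[2])/r[...,2])[...,None]
def proj(s,p):
    q=(np.asarray(p)-s["origin"])@rot(s["orientation"])
    return np.stack([s["cx"]+f(s)*q[...,0]/-q[...,2], s["cy"]-f(s)*q[...,1]/-q[...,2]],-1)
E
python3 - <<'E'
from h import *
T=pickle.load(open("top.pkl","rb"));S=pickle.load(open("scene.pkl","rb"))
a=cv2.resize(T["image"][180:280,180:280],None,fx=4,fy=4,interpolation=cv2.INTER_CUBIC)
b=cv2.resize(T["image"][235:285,240:340],None,fx=4,fy=4,interpolation=cv2.INTER_CUBIC)
c=cv2.resize(S["image"][140:265,240:340],None,fx=4,fy=4,interpolation=cv2.INTER_CUBIC)
o=np.zeros((600,800,3),np.uint8);o[:400,:400]=a;o[400:,:400]=b;o[:500,400:]=c
cv2.imwrite("pics/crop1.png",o[:,:,::-1])
P=cloud(T)
for u,v in[(310,259),(303,260),(318,259),(310,275),(208,220),(407,260),(397,45),(398,202),(255,160)]:print(u,v,P[v,u].round(4))
E
```

```text
310 259 [ 0.4826 -0.0393  0.0363]
303 260 [ 0.4798 -0.0214 -0.0016]
318 259 [ 0.4819 -0.0591  0.006 ]
310 275 [ 4.423e-01 -3.860e-02 -3.000e-04]
208 220 [0.5716 0.1819 0.1472]
407 260 [ 0.4769 -0.2794  0.0159]
397 45 [ 1.0265 -0.2697  0.0387]
398 202 [ 0.6235 -0.2651  0.0028]
255 160 [0.7246 0.0922 0.0582]
```

View pics/crop1.png

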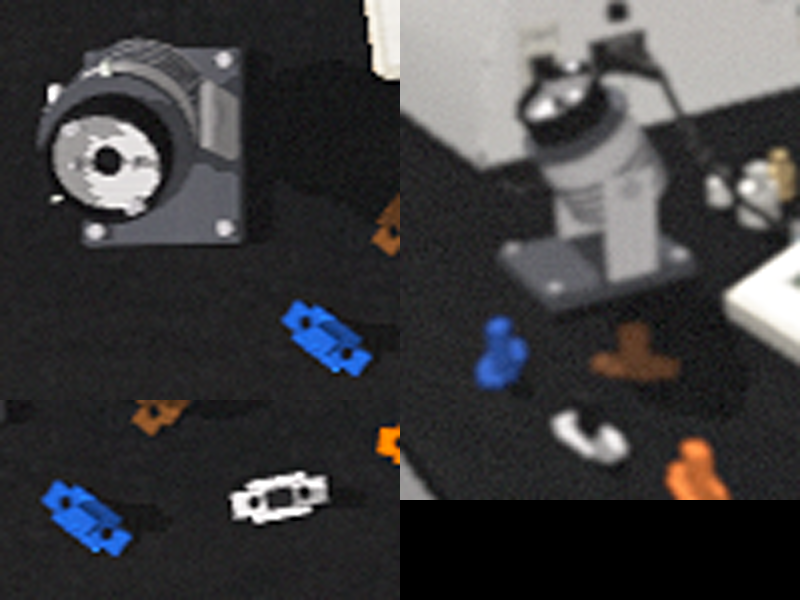

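The crop confirms the silver plate with its black grip. On the port (top px ~(207,220)) the pointer is the white rib up-slope at ~(206,197), and the nose's white line is at ~(194,229). Next I measure the port and plate.

```bash
python3 - <<'E'
from h import *
T=pickle.load(open("top.pkl","rb"));P=cloud(T);I=T["image"].astype(int)
v,u=np.mgrid[:400,:640]
# foot
x=(abs(P[...,2]-.014)<.006)&(u>185)&(u<245)&(v>180)&(v<250)
x=cv2.morphologyEx(x.astype(np.uint8),cv2.MORPH_OPEN,np.ones((3,3)))
pts=P[x>0][:,:2].astype(np.float32);r=cv2.minAreaRect(pts*1000);print("foot",r,x.sum(),P[x>0][:,2].mean())
# foot edges by colour: right edge column per row, on plane z=.014
g=I.sum(2)
# face
m=(g>330)&(abs(u-207)<16)&(abs(v-220)<16)&(abs(P[...,2]-.145)<.02)
p=P[m]
for i in range(4):
    c=p.mean(0);n=np.linalg.svd(p-c)[2][2];n*=np.sign(n[2]);d=(p-c)@n;p=p[abs(d)<max(.0035,.0)]
print("face",m.sum(),len(p),c,n,np.arccos(n[2]),"az",np.degrees(np.arctan2(n[1],n[0])),d.std())
# black hub / pins by height above plane
w=(abs(u-207)<25)&(abs(v-220)<28)
# black-rim (collar rim) points: ~11.5 above the face
d=(P-c)@n
q=P[w&(abs(d-.0115)<.002)&(g<200)];print("rim n",len(q),q.mean(0))
A=np.c_[2*q,np.ones(len(q))]
e1=np.cross([0,0,1],n);e1/=np.linalg.norm(e1);e2=np.cross(n,e1)
xy=np.c_[(q-c)@e1,(q-c)@e2];s=np.linalg.lstsq(np.c_[2*xy,np.ones(len(xy))],(xy**2).sum(1),rcond=None)[0]
print("rim circle",s[:2],np.sqrt(s[2]+s[0]**2+s[1]**2), "axis pt on face",c+e1*s[0]+e2*s[1])
h=np.sort(d[w&((P-c)@e1)**2+((P-c)@e2)**2<.022**2]) if 0 else 0
# plate
m=(g>480)&(abs(u-310)<18)&(abs(v-259)<12);m=m.astype(np.uint8)
Q=plane(T,u[m>0],v[m>0],.005)[:,:2]
r=cv2.minAreaRect((Q*1000).astype(np.float32));print("plate",m.sum(),r,Q.mean(0))
k=(P[...,2]>.025)&(abs(u-310)<14)&(abs(v-259)<10);print("grip",k.sum(),P[k].mean(0),P[k][:,2].max())
M=cv2.moments(m,True)
cv=np.cov(Q.T);w_,V=np.linalg.eigh(cv);print("axis deg",np.degrees(np.arctan2(V[1,1],V[0,1])))
for rr in range(208,233): print(rr,' '.join(f"{int(z):3d}" for z in g[rr,192:223]//3))
print((1000*d[212:230,195:220]).round(0).astype(int))
E
```

```text
foot ((591.5786743164062, 181.58529663085938), (92.5971908569336, 124.02398681640625), 89.29031372070312) 578 0.015056931687964339
face 436 340 [0.57157714 0.18787086 0.14629522] [-0.45263502  0.01475966  0.89157372] 0.46998801256336464 az 178.13234334303672 0.0012861541439799361
rim n 111 [0.56746675 0.19016112 0.1567892 ]
rim circle [0.00249077 0.00182183] 0.03222013954144509 axis pt on face [0.5731194  0.18532847 0.14712029]
plate 137 ((482.0987243652344, -37.28730010986328), (25.33978843688965, 57.34938049316406), 9.539281845092773) [ 0.48245059 -0.03618249]
grip 38 [ 0.48296959 -0.03711146  0.08681572] 1.0411811944268037
axis deg 100.91251093691282
208  89  89  91  65  27  22  32  37  33  36  32  33  31  27  33  35  32  24  23  21  22  25  21  25  17  17  23  39  58  64  65
209  89  93  72  40  35  35  34  25  73  96 113 153 146 131 129 114  80  47  29  33  28  27  21  17  21  20  25  24  51  63  63
210  90  71  36  30  29  89 152 149 150 161 156 154 157 156 157 158 161 144 109  90  62  25  21  18  27  17  16   4  33  53  64
211  79  53  26  90 179 206 202 182 142 143 155 152 15
[... 3952 characters left out ...]
 2   0  -1   0   2  -1  -2  -3   0   0
   -1  -1   1  -1  -1  -4 828]
 [  2  -1  -2  -2   0  -1  -1   2  -1  -3   3   1  -3 828  -2   0  -4   2
    0   2   0  -1  -1  -2   9]
 [  2   0   2   1   1   0  -2  -1   0  -1   0  -4   2   1  -2  -3   0  -1
    0  -5   0   1   0  -3   9]
 [  0   1  -1   0   1   1  -2   2  -1   1   1   2   0  -3  -1  -3  -2  -3
    0   0   1   0  -3  -3  10]
 [  2   1   1   2   1   0   0   0   0  -1   0  -1  -1  -2  -1   1  -1  -3
   -1   0  -1   1  -1  12   9]
 [  4   3   0   0   0  -1  -1  -1  -2   1  -3   0   1   1  -1  -1  -1  -3
   -1   2   3  -2   0  12  12]
 [  8   4   4   0  -1   1   0  -2   0   0   1  -2  -1  -2  -3   0   1  -3
   10  11   0   0  10  10   3]]
```

```bash
cat >> h.py <<'E'
def delta(o,Rt,pt):
    R0=rot(o["ee_rot"]);w=R.from_matrix(R0.T@Rt).as_rotvec();d=R0.T@(np.asarray(pt)-o["tool_pos"])*100
    return np.r_[w.round(4),d.round(2)]
def toolR(z,y):
    z=np.array(z,float)/np.linalg.norm(z);y=np.array(y,float);y-=z*(y@z);y/=np.linalg.norm(y)
    return np.c_[np.cross(y,z),y,z]
E
python3 - <<'E'
from h import *
from bench import robot
T=pickle.load(open("top.pkl","rb"));S=pickle.load(open("scene.pkl","rb"));P=cloud(T)
v,u=np.mgrid[:400,:640]
k=(abs(P[...,2]-.033)<.008)&(abs(u-310)<14)&(abs(v-259)<10);g=P[k];print("grip",k.sum(),g.mean(0),np.ptp(g,0))
r=cv2.minAreaRect((g[:,:2]*1000).astype(np.float32));print(r)
k=(abs(P[...,2]-.004)<.0035)&(T["image"].sum(2)>400)&(abs(u-310)<18)&(abs(v-259)<12);print("plate",P[k].mean(0),k.sum())
# pins, top view
c=np.array([.57158,.18787,.1463]);n=np.array([-.45263,.0148,.8916])
d=(P-c)@n
pc=[]
for a in(198,213):
    k=(abs(u-a)<3)&(abs(v-221)<3)&(d>.006)&(d<.014);q=P[k];q=q-((q-c)@n)[:,None]*n;pc.append(q.mean(0));print("pin",k.sum(),pc[-1], u[k].mean(),v[k].mean())
pc=np.array(pc);print("mid",pc.mean(0),"sep",np.linalg.norm(pc[0]-pc[1]),"dir",np.degrees(np.arctan2(*(pc[0]-pc[1])[[1,0]])))
# scene view face & plate
PS=cloud(S);dS=(PS-c)@n;rr=np.linalg.norm(PS-c-dS[...,None]*n,axis=-1)
k=(abs(dS)<.006)&(rr<.028);print("scene face",k.sum(),dS[k].mean(),PS[k].mean(0))
k=(abs(PS[...,2]-.02)<.016)&(np.hypot(PS[...,0]-.4825,PS[...,1]+.037)<.035);print("scene plate",k.sum(),PS[k].mean(0))
# obstacles near port
for y0 in(.25,.27,.29,.31):
    k=(P[...,1]>y0)&(P[...,1]<y0+.02)&(P[...,0]>.35)&(P[...,0]<.8)&(P[...,2]<.5);print(y0,P[k][:,2].max(), P[k][P[k][:,2].argmax()])
o=robot.get_obs()
a=np.radians(10.2);Rt=toolR([0,0,-1],[np.cos(a),np.sin(a),0])
print(delta(o,Rt,[.483,-.037,.12]))
E
```

```text
grip 36 [ 0.48215101 -0.03658115  0.03379541] [0.01216942 0.01712815 0.00608698]
((482.317138671875, -36.4228401184082), (11.904356956481934, 17.239501953125), 11.01844310760498)
plate [ 0.48272326 -0.036892    0.00524626] 117
pin 7 [0.57325761 0.20133365 0.14692771] 198.0 221.0
pin 6 [0.57299481 0.16971536 0.14731912] 212.5 221.0
mid [0.57312621 0.1855245  0.14712341] sep 0.0316218087161702 dir 89.52378491790247
scene face 91 0.0017202044818894623 [0.57303805 0.19627307 0.14883005]
scene plate 171 [ 0.48023124 -0.04444792  0.01427134]
0.25 0.11727030932121352 [0.69694148 0.26967338 0.11727031]
0.27 0.12291430154582084 [0.70060198 0.286131   0.1229143 ]
0.29 0.12512169754347946 [0.70272322 0.30818598 0.1251217 ]
0.31 0.12635876293378612 [0.70499572 0.32599298 0.12635876]
[-1.900e-03  8.000e-04  9.970e-01 -4.600e+01 -3.973e+01  6.240e+00]
```

{"method": "move_arm", "body": {
  "deltas": [0,0,0.997,-46,-39.7,2,-0.2,0,0,0.997,-46,-39.7,2,-0.2,0,0,0.997,-46,-39.7,2,-0.2,0,0,0.997,-46,-39.7,2,-0.2,0,0,0.997,-46,-39.7,2,-0.2,0,0,0.997,-46,-39.7,2,-0.2,0,0,0.997,-46,-39.7,2,-0.2,0,0,0.997,-46,-39.7,2,-0.2]
}}

```text
time: 0.9
tool_pos: [0.3908, 0.1479, 0.1693]
ee_rot: [3.142, -0.0, 1.747]
wrist_force: [1.9, 0.5, -0.4]
width: 0.0564
finger_force: 0.0
```

```bash
cat > goto_plate.py <<'E'
from h import *
from bench import robot
import sys
o=robot.get_obs();a=np.radians(10.4)
print(o["time"],o["tool_pos"],o["width"],o["joint_positions"].round(2))
print(delta(o,toolR([0,0,-1],[np.cos(a),np.sin(a),0]),[.4825,-.0367,float(sys.argv[1])]))
E
python3 goto_plate.py .08
```

```text
0.9 [0.39078746 0.14787122 0.16929062] 0.05643835649664507 [ 0.23 -0.21  1.68  0.    1.67  0.05]
[ 1.000e-04 -2.000e-04 -4.900e-03 -1.978e+01  5.790e+00  8.930e+00]
```

{"method": "move_arm", "body": {
  "deltas": [0,0,0,-19.8,5.8,8.5,-0.2,0,0,0,-19.8,5.8,8.5,-0.2,0,0,0,-19.8,5.8,8.5,-0.2,0,0,0,-19.8,5.8,8.5,-0.2,0,0,0,-19.8,5.8,8.5,-0.2,0,0,0,-19.8,5.8,8.5,-0.2,0,0,0,-19.8,5.8,8.5,-0.2]
}}

```text
time: 1.6
tool_pos: [0.4822, -0.0346, 0.0841]
ee_rot: [-3.14, -0.001, 1.748]
wrist_force: [-0.5, 0.6, -0.5]
width: 0.0562
finger_force: 0.0
```

```bash
python3 goto_plate.py .015
```

```text
1.6 [ 0.48218636 -0.03456019  0.08409585] 0.05615646422511547 [-0.19 -0.02  1.68  0.    1.48 -0.37]
[-1.40e-03 -1.40e-03 -4.40e-03 -2.30e-01  0.00e+00  6.91e+00]
```

{"method": "move_arm", "body": {
  "deltas": [0,0,-0.004,-0.2,0,4,-0.2,0,0,-0.004,-0.2,0,6.9,-0.2,0,0,-0.004,-0.2,0,6.9,-0.2,0,0,-0.004,-0.2,0,6.9,0.5,0,0,-0.004,-0.2,0,6.9,1,0,0,-0.004,-0.2,0,6.9,1,0,0,-0.004,-0.2,0,6.9,1]
}}

```text
time: 2.3
tool_pos: [0.4843, -0.0368, 0.0173]
ee_rot: [3.139, 0.001, 1.753]
wrist_force: [0.2, -0.8, -0.8]
width: 0.0278
finger_force: 0.0
```

```bash
python3 goto_plate.py .015
```

```text
2.3 [ 0.48428016 -0.03680657  0.01725713] 0.027761403497045044 [-0.19  0.04  1.76  0.    1.34 -0.38]
[ 0.0029  0.001   0.0007  0.04   -0.17    0.23  ]
```

{"method": "move_arm", "body": {
  "deltas": [0,0,0,0,-0.1,0.2,1,0,0,0,0,-0.1,0.2,1,0,0,0,0,-0.1,0.2,1,0,0,0,0,-0.1,0.2,1,0,0,0,0,-0.1,0.2,1]
}}

```text
time: 2.8
tool_pos: [0.4821, -0.037, 0.0136]
ee_rot: [-3.142, -0.0, 1.753]
wrist_force: [0.1, -0.2, 0.3]
width: 0.0005
finger_force: 0.0
```

```bash
python3 - <<'E'
from h import *
from bench import robot
o=np.zeros((600,800,3),np.uint8)
for n,sl,i in(("top",np.s_[220:300,250:370],0),("scene",np.s_[180:290,240:350],1)):
    s=robot.snapshot(n);pickle.dump(s,open(n+"1.pkl","wb"))
    z=cv2.resize(s["image"][sl],None,fx=3.3 if i==0 else 3.6,fy=3.3 if i==0 else 3.6,interpolation=cv2.INTER_CUBIC)
    o[:z.shape[0],400*i:400*i+z.shape[1]]=z
cv2.imwrite("pics/c2.png",o[:,:,::-1])
E
```

```text
(no output)
```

View pics/c2.png

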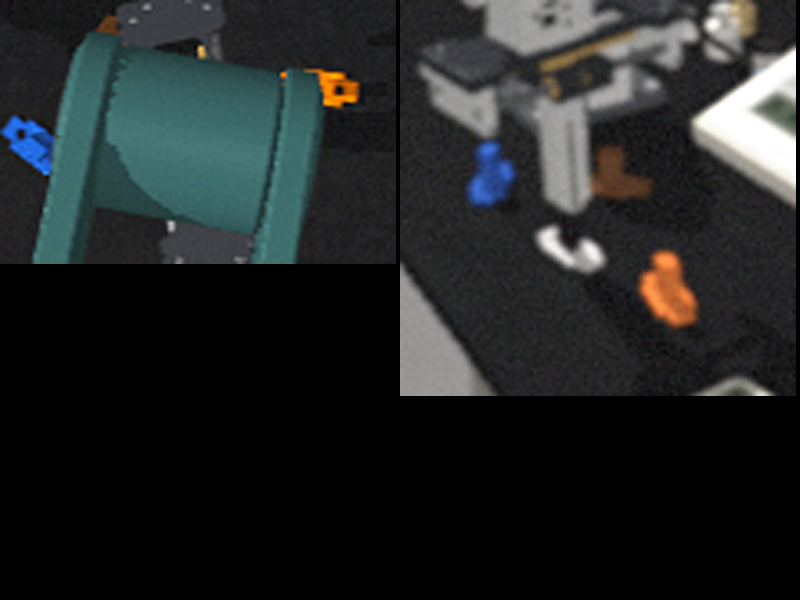

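```bash
python3 - <<'E'
from h import *
S=pickle.load(open("scene1.pkl","rb"));P=cloud(S);I=S["image"]
print(proj(S,[[.4821,-.037,.0136],[.4821,-.037,.0336],[.4821,-.037,.0],[.4821,-.037,.06]]))
for v in range(210,258,2):print(v,[(u,tuple((1000*P[v,u]).round(0).astype(int)),int(I[v,u].sum())) for u in range(282,296,4)])
T=pickle.load(open("top.pkl","rb"));S0=pickle.load(open("scene.pkl","rb"))
P0=cloud(S0);print((1000*P0[240:252:2,280:298:4]).round(0).astype(int).tolist())
E
```

```text
[[286.65288847 245.56285667]
 [286.18188857 238.89756609]
 [286.96910711 250.03778149]
 [285.54902948 229.94174743]]
210 [(282, (np.int64(472), np.int64(-47), np.int64(124)), 465), (286, (np.int64(484), np.int64(-45), np.int64(120)), 477), (290, (np.int64(493), np.int64(-48), np.int64(119)), 410), (294, (np.int64(583), np.int64(129), np.int64(19)), 309)]
212 [(282, (np.int64(472), np.int64(-46), np.int64(118)), 481), (286, (np.int64(482), np.int64(-47), np.int64(116)), 473), (290, (np.int64(494), np.int64(-45), np.int64(112)), 454), (294, (np.int64(586), np.int64(135), np.int64(9)), 186)]
214 [(282, (np.int64(472), np.int64(-46), np.int64(112)), 474), (286, (np.int64(483), np.int64(-46), np.int64(110)), 419), (290, (np.int64(494), np.int64(-44), np.int64(106)), 449), (294, (np.int64(584), np.int64(131), np.int64(5)), 96)]
216 [(282, (np.int64(472), np.int64(-44), np.int64(106)), 476), (286, (np.int64(483), np.int64(-45), np.int64(103)), 426), (290, (np.int64(493), np.int64(-46), np.int64(101)), 490), (294, (np.int64(580), np.int64(123), np.int64(2)), 68)]
218 [(282, (np.int64(471), n
[... 4410 characters left out ...]
1)]
256 [(282, (np.int64(457), np.int64(-61), np.int64(3)), 132), (286, (np.int64(467), np.int64(-64), np.int64(2)), 122), (290, (np.int64(476), np.int64(-70), np.int64(2)), 108), (294, (np.int64(483), np.int64(-78), np.int64(4)), 73)]
[[[485, 14, 4], [476, -37, 32], [482, -48, 36], [514, 0, 2], [523, -6, 2]], [[483, 9, 0], [475, -38, 27], [482, -49, 30], [511, -7, 0], [518, -18, 4]], [[474, -12, 8], [475, -38, 21], [482, -48, 24], [505, -20, 3], [515, -23, 1]], [[470, -20, 7], [476, -34, 13], [482, -47, 18], [501, -29, 2], [509, -37, 4]], [[467, -28, 7], [476, -33, 6], [482, -45, 10], [494, -44, 6], [506, -41, 1]], [[466, -30, 2], [471, -43, 7], [479, -51, 8], [489, -54, 7], [501, -53, 3]]]
```

```bash
python3 - <<'E'
from h import *
for fn,c in(("scene.pkl",[.2118,.507]),("scene1.pkl",[.4821,-.037])):
    S=pickle.load(open(fn,"rb"));P=cloud(S)
    k=(np.hypot(P[...,0]-c[0],P[...,1]-c[1])<.075)&(S["depth"]>0)&(P[...,2]>.045 if c[1]<0 else P[...,2]>.1)
    k&=S["image"].sum(2)>0
    q=P[k];print(fn,k.sum(),"zmin pct",np.percentile(q[:,2],[0,1,5,20]).round(3))
    print(np.histogram(q[:,2],bins=np.arange(.04,.4,.01)))
S=pickle.load(open("scene.pkl","rb"));print(proj(S,[[.2118,.507,.1817],[.2118+.02,.507+.047,.1817],[.2118-.02,.507-.047,.1817]]))
z=cv2.resize(S["image"][60:160,80:180],None,fx=4,fy=4,interpolation=cv2.INTER_CUBIC)
cv2.imwrite("pics/g0.png",z[:,:,::-1])
E
```

```text
scene.pkl 2699 zmin pct [0.207 0.213 0.236 0.328]
(array([  0,   0,   0,   0,   0,   0,   0,   0,   0,   0,   0,   0,   0,
         0,   0,   0,  14,  42,  50,  48,  45,  51,  52,  46,  38,  34,
        19,  51,  61,  16, 110,  81,  69,  74,  81]), array([0.04, 0.05, 0.06, 0.07, 0.08, 0.09, 0.1 , 0.11, 0.12, 0.13, 0.14,
       0.15, 0.16, 0.17, 0.18, 0.19, 0.2 , 0.21, 0.22, 0.23, 0.24, 0.25,
       0.26, 0.27, 0.28, 0.29, 0.3 , 0.31, 0.32, 0.33, 0.34, 0.35, 0.36,
       0.37, 0.38, 0.39]))
scene1.pkl 5087 zmin pct [0.046 0.059 0.107 0.178]
(array([ 11,  45,  42,  40,  43,  42,  43,  48,  28,  17, 120, 205,  97,
       389, 147, 110, 114,  77, 160, 171,  89, 116, 122, 149, 123, 130,
       129, 124, 139, 129,  51, 115, 175, 185, 207]), array([0.04, 0.05, 0.06, 0.07, 0.08, 0.09, 0.1 , 0.11, 0.12, 0.13, 0.14,
       0.15, 0.16, 0.17, 0.18, 0.19, 0.2 , 0.21, 0.22, 0.23, 0.24, 0.25,
       0.26, 0.27, 0.28, 0.29, 0.3 , 0.31, 0.32, 0.33, 0.34, 0.35, 0.36,
       0.37, 0.38, 0.39]))
[[132.77391564 146.24464905]
 [137.22240776 141.32874017]
 [128.01961001 151.49850421]]
```

View pics/g0.png

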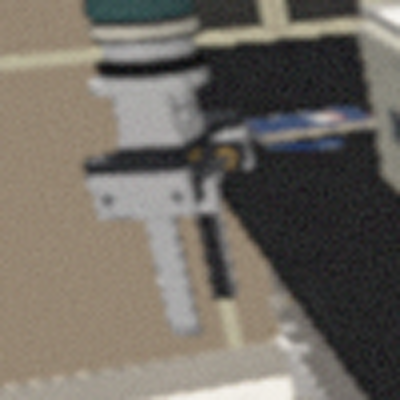

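The picture and depth show the fingertips ending about 27 mm behind the reported TCP, both at the start and now. The fingers closed just above the grip, so nothing was touched. I'll open, go 2.6 cm lower and close again.

{"method": "move_arm", "body": {
  "deltas": [0,0,0,0,0,0,-0.2,0,0,0,0,0,0,-0.2,0,0,0,0,0,0,-0.2,0,0,0,0,0,0,-0.2,0,0,0,0,0,1.3,-0.2,0,0,0,0,0,2.6,-0.2,0,0,0,0,0,2.6,-0.2]
}}

```text
time: 3.6
tool_pos: [0.4795, -0.0365, -0.0155]
ee_rot: [-3.136, -0.002, 1.753]
wrist_force: [-0.6, 0.2, 0.4]
width: 0.0528
finger_force: 0.0
```

{"method": "move_arm", "body": {
  "deltas": [0,0,0,0,0,0,1,0,0,0,0,0,0,1,0,0,0,0,0,0,1,0,0,0,0,0,0,1,0,0,0,0,0,0,1,0,0,0,0,0,0,1,0,0,0,0,0,0,1,0,0,0,0,0,0,1]
}}

```text
time: 4.4
tool_pos: [0.4822, -0.037, -0.0122]
ee_rot: [3.141, 0.0, 1.753]
wrist_force: [-0.9, 0.0, 1.7]
width: 0.0117
finger_force: 30.0
```

```bash
cat > port.py <<'E'
from h import *
from bench import robot
import sys
az=np.radians(178.7);n=np.array([np.sin(.47)*np.cos(az),np.sin(.47)*np.sin(az),np.cos(.47)])
C=np.array([.5731,.1855,.1460]); X=np.array([-np.cos(az)*np.cos(.47),-np.sin(az)*np.cos(.47),np.sin(.47)]);Y=np.cross(n,X)
if __name__=="__main__":
    h,dx,dy=[float(a) for a in sys.argv[1:4]]
    o=robot.get_obs();print(o["time"],o["tool_pos"].round(4),o["joint_positions"].round(2),o["wrist_force"].round(1),o["width"])
    rel=o["tool_pos"]-C;print("port coords mm",(1000*np.array([rel@X,rel@Y,rel@n])).round(1),"axis err",(rot(o["ee_rot"]).T@np.c_[Y,X,-n]).round(3)[[0,1,2],[1,2,0]])
    print(delta(o,toolR(-n,X),C+n*(h-.0122)+X*dx+Y*dy))
E
python3 port.py .06 0 0
```

```text
4.4 [ 0.4822 -0.037  -0.0122] [-0.19  0.07  1.79 -0.    1.28 -0.38] [-0.9  0.   1.7] 0.011655304679717158
port coords mm [-148.2 -224.5 -102.2] axis err [-0.181  0.443 -0.   ]
[ -0.4681  -0.048    0.201   20.68    10.85   -20.08  ]
```

{"method": "move_arm", "body": {
  "deltas": [0,0,0,0,0,-4,1,0,0,0,0,0,-8,1,0,0,0,0,0,-12,1,0,0,0,0,0,-16,1,0,0,0,0,0,-20,1,0,0,0,0,0,-22,1,0,0,0,0,0,-22,1]
}}

```text
time: 5.1
tool_pos: [0.4841, -0.0373, 0.2116]
ee_rot: [3.134, 0.003, 1.753]
wrist_force: [-0.9, -0.6, -0.3]
width: 0.0117
finger_force: 30.0
```

```bash
python3 port.py .06 0 0
```

```text
5.1 [ 0.4841 -0.0373  0.2116] [-0.19 -0.07  1.47  0.    1.73 -0.38] [-0.9 -0.6 -0.3] 0.011660727055763716
port coords mm [ -45.1 -224.8   96.5] axis err [-0.183  0.437 -0.001]
[-0.4606 -0.0461  0.2014 20.75   10.65    2.32  ]
```

{"method": "move_arm", "body": {
  "deltas": [-0.46,-0.046,0.201,20.7,10.6,-1,1,-0.46,-0.046,0.201,20.7,10.6,-1,1,-0.46,-0.046,0.201,20.7,10.6,-1,1,-0.46,-0.046,0.201,20.7,10.6,-1,1,-0.46,-0.046,0.201,20.7,10.6,-1,1,-0.46,-0.046,0.201,20.7,10.6,2.3,1,-0.46,-0.046,0.201,20.7,10.6,2.3,1,-0.46,-0.046,0.201,20.7,10.6,2.3,1]
}}

```text
time: 5.9
tool_pos: [0.5475, 0.1852, 0.1816]
ee_rot: [2.685, 0.001, 1.548]
wrist_force: [0.3, 0.2, -0.6]
width: 0.0117
finger_force: 30.0
```

```bash
python3 port.py .06 0 0; python3 - <<'E'
from port import *
o=robot.get_obs();im=np.zeros((600,800,3),np.uint8)
for n_,sl,i in(("top",np.s_[180:260,170:250],0),("scene",np.s_[130:230,240:340],1)):
    s=robot.snapshot(n_);pickle.dump(s,open(n_+"2.pkl","wb"))
    z=cv2.resize(s["image"][sl],(400,400),interpolation=cv2.INTER_CUBIC);im[:400,400*i:400*i+400]=z
cv2.imwrite("pics/c3.png",im[:,:,::-1])
E
```

```text
5.9 [0.5475 0.1852 0.1816] [ 0.33 -0.18  1.71 -0.16  1.19  0.38] [ 0.3  0.2 -0.6] 0.011695215754393884
port coords mm [-6.7 -0.9 43.3] axis err [-0.001  0.013 -0.001]
[-1.34e-02  5.00e-04  6.00e-04  9.00e-02  6.60e-01 -4.60e-01]
```

View pics/c3.png

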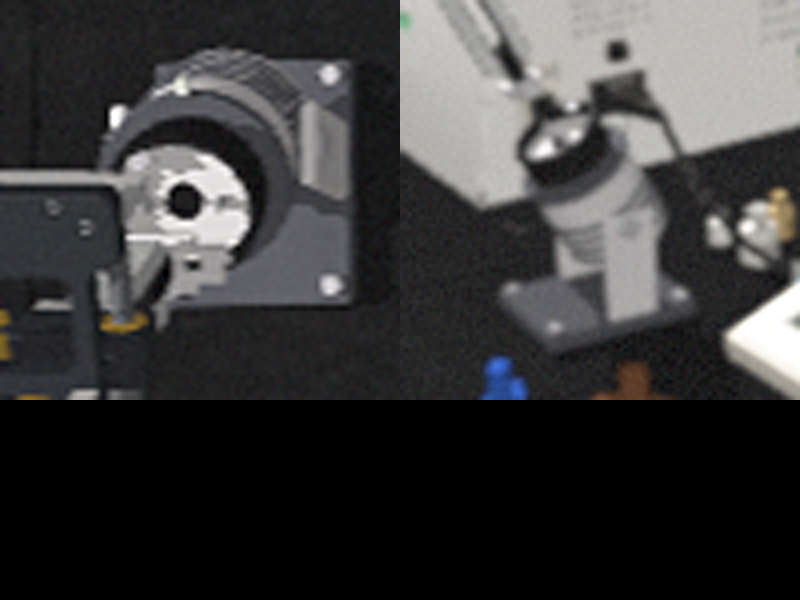

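```bash
python3 - <<'E'
from port import *
for fn,(a,b,c,d) in(("top2.pkl",(225,245,195,220)),("scene2.pkl",(140,165,360-90,300))):
    s=pickle.load(open(fn,"rb"));P=cloud(s)-C;Q=1000*np.stack([P@X,P@Y,P@n],-1);g=s["image"].sum(2)
    k=(abs(Q[...,0])<25)&(abs(Q[...,1])<40)&(Q[...,2]>30)&(Q[...,2]<75)
    vv,uu=np.nonzero(k);print(fn,k.sum())
    print([(u,v,*Q[v,u].round(0).astype(int),g[v,u]) for v,u in zip(vv[::3],uu[::3])][:110] if 0 else "")
    for lo in range(30,75,5):
        m=k&(Q[...,2]>=lo)&(Q[...,2]<lo+5)
        if m.sum():print(lo,m.sum(),"x",np.percentile(Q[m][:,0],[0,5,50,95,100]).round(1),"y",np.percentile(Q[m][:,1],[0,5,50,95,100]).round(1))
s=pickle.load(open("top2.pkl","rb"));g=s["image"].sum(2)//3;P=cloud(s)-C;z=(1000*P@n)
for v in range(226,246):print(v,' '.join(f"{a:3d}" for a in g[v,196:222]),'|',' '.join(f"{int(a):3d}" for a in np.clip(z[v,196:222],-99,99)))
E
```

```text
top2.pkl 140

50 1 x [7.7 7.7 7.7 7.7 7.7] y [-11. -11. -11. -11. -11.]
55 44 x [-17.  -12.2  -0.    8.7   9.6] y [-30.1 -29.3 -15.2   4.6   6.2]
60 80 x [-16.7 -14.2  -2.7   8.6  10.1] y [-29.9 -28.3 -15.3  -2.6   8. ]
65 5 x [-15.7 -15.1 -11.2  -5.1  -4.4] y [-9.3 -9.3 -8.8 -8.3 -8.3]
70 10 x [-16.6 -14.8  -1.7   7.4   8.6] y [-10.1 -10.   -9.   -8.4  -8.2]
scene2.pkl 74

55 8 x [-14.7 -13.3  -3.3   4.2   4.9] y [-33.  -32.6 -26.8 -13.5 -13. ]
60 41 x [-14.9 -14.1  -3.8   8.4   9.8] y [-34.6 -31.3 -18.    5.4  16.7]
65 11 x [-10.4 -10.2  -3.6   6.3   7.5] y [-27.4 -19.9  -9.1  -4.9  -4.8]
70 14 x [-12.6 -11.8  -1.6   8.5   9.3] y [-14.6 -13.2 -10.5  -9.3  -9.1]
226 143 155 156 153 154 153 148 174 188 188 189 189 201 218 225 225 224 224 224 224 227 231 183  77  21  46 |  58  55  55  55  57  55  57  58  55  54   2   0   0   1   0   2   0   1   0   1   1   0   0  11   8 -17
227 244 237 236 235 235 233 226 222 221 220 219 228 173 183 222 223 221 221 221 221 225 204 122  21  26  53 |  60  57  63  59  61  62  63  61  60  61  58  58  60   1   0  -1   0   1   0   0   2   0  10  10   8 -18

[... 3151 characters left out ...]
99 -99 -99 -99 -99 -99 -99 -99 -99 -99 -99 -99 -99 -99 -99
243  68  82  74  47  25  89 115  82  28  31  34  31  33  32  35  34  34  34  38  34  31  31  31  33  33  35 |  99  99  99  99  99  87  79 -99 -99 -99 -99 -99 -99 -99 -99 -99 -99 -99 -99 -99 -99 -99 -99 -99 -99 -99
244  79  89  82  56  25  91 109  69  28  33  35  40  37  41  35  37  32  34  29  36  33  34  32  35  36  35 |  99  99  99  99  99  86  79 -99 -99 -99 -99 -99 -99 -99 -99 -99 -99 -99 -99 -99 -99 -99 -99 -99 -99 -99
245 102  82  44  31  22  75  68  30  33  32  32  38  35  32  34  31  33  29  33  34  32  34  33  29  31  34 |  99  99  99  99  99  86 -99 -99 -99 -99 -99 -99 -99 -99 -99 -99 -99 -99 -99 -99 -99 -99 -99 -99 -99 -99
```

The crop shows the plate held in front of the port, with its right end at ~(212,233) and its right hole at ~(208,232). Plate height matches the prediction, which means the 27 mm offset runs along the tool's z.

```bash
python3 port.py .03 0 0
```

```text
6.0 [0.5494 0.1851 0.1852] [ 0.32 -0.18  1.7  -0.16  1.19  0.38] [ 0.4  0.9 -1.5] 0.011888593425566413
port coords mm [-3.4 -0.9 45.7] axis err [0.001 0.008 0.001]
[-7.70e-03 -8.00e-04 -1.40e-03  9.00e-02  3.60e-01  2.79e+00]
```

{"method": "move_arm", "body": {
  "deltas": [0,0,0,0,0,1,1,0,0,0,0,0,2,1,0,0,0,0,0,2,1,0,0,0,0,0,2,1,0,0,0,0,0,2,1,0,0,0,0,0,2,1]
}}

```text
time: 6.6
tool_pos: [0.558, 0.1857, 0.1672]
ee_rot: [2.679, -0.002, 1.548]
wrist_force: [-0.1, -0.3, -0.4]
width: 0.0119
finger_force: 30.0
```

```bash
python3 port.py .03 0 0; cat > meas.py <<'E'
from port import *
import sys
s=robot.snapshot("top");pickle.dump(s,open(f"top{sys.argv[1]}.pkl","wb"))
o=robot.get_obs();rel=o["tool_pos"]-C;t=1000*np.array([rel@X,rel@Y,rel@n]);print("tcp port mm",t.round(2))
P=cloud(s)-C;Q=1000*np.stack([P@X,P@Y,P@n],-1);g=s["image"].sum(2)//3
zt=t[2]+12.2+5
k=(abs(Q[...,2]-zt)<3.5)&(abs(Q[...,0])<20)&(Q[...,1]<-8)&(Q[...,1]>-36);print("plate pts",k.sum(),"z",np.median(Q[k][:,2]),"exp",zt)
q=Q[k]
e=q[q[:,1]<-20];print("ear x range",np.percentile(e[:,0],[0,4,50,96,100]).round(1),"y end",np.percentile(q[:,1],[0,4]).round(1))
# hole: dark/deep pixels enclosed by the plate -> centroid, on plate-top plane
v,u=np.mgrid[:400,:640]
c=proj(s,C+X*t[0]/1e3-Y*.016+Y*t[1]/1e3+n*zt/1e3);print("hole expected px",c)
w=(abs(u-c[0])<5)&(abs(v-c[1])<5);d=np.where(w,np.clip(150-g,0,None),0)
m=(Q[...,2]<zt-5)&w
print("deep px",m.sum(),[(a,b) for b,a in zip(*np.nonzero(m))])
for r in range(int(c[1])-6,int(c[1])+7):print(r,g[r,int(c[0])-9:int(c[0])+10],np.clip(Q[r,int(c[0])-9:int(c[0])+10,2],-99,99).astype(int))
E
python3 meas.py 3
```

```text
6.6 [0.558  0.1857 0.1672] [ 0.32 -0.16  1.72 -0.16  1.15  0.38] [-0.1 -0.3 -0.4] 0.011901601768344846
port coords mm [-3.8 -0.1 25.8] axis err [0.    0.008 0.002]
[-7.7e-03 -1.5e-03 -4.0e-04  1.0e-02  3.9e-01  7.9e-01]
tcp port mm [-3.86 -0.12 25.77]
plate pts 90 z 43.24744841497149 exp 42.96765595852389
ear x range [-9.  -8.1  0.6  6.5  6.9] y end [-29.3 -28.5]
hole expected px [209.26693536 228.93203715]
deep px 15 [(np.int64(212), np.int64(224)), (np.int64(208), np.int64(227)), (np.int64(209), np.int64(227)), (np.int64(210), np.int64(227)), (np.int64(208), np.int64(228)), (np.int64(209), np.int64(228)), (np.int64(210), np.int64(228)), (np.int64(211), np.int64(232)), (np.int64(212), np.int64(232)), (np.int64(213), np.int64(232)), (np.int64(214), np.int64(232)), (np.int64(211), np.int64(233)), (np.int64(212), np.int64(233)), (np.int64(213), np.int64(233)), (np.int64(214), np.int64(233))]
222 [185 184 181 186 187 187 187 191 196 201 186 210 228 190 208 232 232 233
 203] [41 42 41 43 39 42 41 42 44 43  0  1  8  9  2  0  0  0 -1]
223 [179 177 191 185 216 237 236 236 235 244 215 208 23
[... 1028 characters left out ...]
 65 64 54 49 42 43 43 42 41 44 42 43 45 43 11 12 11]
231 [116  94  48  17  17  42 132 166 159 159 157 159 160 164 164 170 120  28
  32] [ 82  76  68  64  56  49  42  44  44  43  42  40  41  45  43  44  11  10
 -18]
232 [104  63  17  17  15  89 143 159 157 156 151 165 192 165 134 104  51  43
  69] [ 82  72  69  63  58  45  41  44  43  44  43  12  11  10  12  12  11 -17
 -99]
233 [ 85  30  18  11  54 118 162 175 170 164 168 154 180 165  72  34  58  91
 104] [ 70  71  69  64  59  47  45  44  41  42  42  10  14  12  10  10 -99 -99
 -99]
234 [ 53  31  30  36 103  90  29  20  21  24  23  25  19  34  54  84  99  99
 100] [ 69  72  69  64  55  10  10   9  12  10  10  11  12  13  10 -99 -99 -99
 -99]
```

{"method": "move_arm", "body": {
  "deltas": [-0.008,0,0,0,0.18,1,1,-0.008,0,0,0,0.18,2.2,1,-0.008,0,0,0,0.18,2.2,1,-0.008,0,0,0,0.18,2.2,1,-0.008,0,0,0,0.18,2.2,1,-0.008,0,0,0,0.18,2.2,1]
}}

```text
time: 7.25
tool_pos: [0.5694, 0.1855, 0.1483]
ee_rot: [2.671, -0.001, 1.548]
wrist_force: [-0.2, -0.0, -0.5]
width: 0.0115
finger_force: 30.0
```

```bash
python3 port.py .0 0 0;python3 meas.py 4
```

```text
7.25 [0.5694 0.1855 0.1483] [ 0.31 -0.13  1.73 -0.17  1.1   0.38] [-0.2 -0.  -0.5] 0.011491056128131057
port coords mm [-2.2 -0.1  3.7] axis err [ 0.    -0.     0.002]
[ 2.00e-04 -1.50e-03 -3.00e-04  0.00e+00  2.20e-01  1.59e+00]
tcp port mm [-2.19 -0.08  3.77]
plate pts 82 z 21.024135453112578 exp 20.966670264723277
ear x range [-7.6 -7.3  0.6  7.6  8.4] y end [-28.9 -28.2]
hole expected px [211.66902208 224.1005286 ]
deep px 22 [(np.int64(211), np.int64(222)), (np.int64(212), np.int64(222)), (np.int64(211), np.int64(223)), (np.int64(212), np.int64(223)), (np.int64(213), np.int64(223)), (np.int64(211), np.int64(224)), (np.int64(212), np.int64(224)), (np.int64(214), np.int64(227)), (np.int64(215), np.int64(227)), (np.int64(216), np.int64(227)), (np.int64(214), np.int64(228)), (np.int64(215), np.int64(228)), (np.int64(216), np.int64(228)), (np.int64(208), np.int64(229)), (np.int64(209), np.int64(229)), (np.int64(210), np.int64(229)), (np.int64(211), np.int64(229)), (np.int64(212), np.int64(229)), (np.int64(213), np.int64(229)), (np.int64(214), np.int64(229)), (np.int64(215), np.int64(
[... 1244 characters left out ...]
134  63
  16] [66 59 49 46 42 30 21 20 18 21 19 19 19 18 21 20 16 11 10]
227 [101 104  66  19  14  38 128 159 152 155 155 135 138 155 156 140  83  14
  26] [68 59 50 48 36 31 21 22 21 19 21 17  1  0  1  1 10 10  9]
228 [107  81  27  13  13  74 136 158 155 155 155 139 144 157 164 116  30  15
  43] [ 65  48  50  43  99  27  22  22  21  18  20  19  -1   0   0   1  11  12
 -17]
229 [ 69  40  34  20  53  97 169 198 197 197 168 120 108 113  81  14  20  27
  52] [ 49  49  51  49  38  30   2  -1   0   3   0   4   9   2   1   9  11   4
 -17]
230 [ 36  29  36  41 100 132 199 230 226 213 214 177 138 106  37  12  23  41
  64] [ 48  49  50  46  38  31   2   0   0   3  11  13   9   9   9   7   9 -19
 -17]
```

{"method": "move_arm", "body": {
  "deltas": [0,0,0,0,0,0.3,1,0,0,0,0,0,0.5,1,0,0,0,0,0,0.7,1,0,0,0,0,0,0.7,1]
}}

```text
time: 7.7
tool_pos: [0.5722, 0.1852, 0.141]
ee_rot: [2.673, -0.001, 1.548]
wrist_force: [-0.4, 0.5, -0.3]
width: 0.0117
finger_force: 30.0
```

```bash
python3 port.py .0 0 0
```

```text
7.7 [0.5722 0.1852 0.141 ] [ 0.31 -0.12  1.74 -0.17  1.08  0.38] [-0.4  0.5 -0.3] 0.011695778760494546
port coords mm [-3.  -0.3 -4.1] axis err [0.    0.001 0.001]
[-1.3e-03 -1.0e-03 -3.0e-04  3.0e-02  3.0e-01  8.1e-01]
```

{"method": "move_arm", "body": {
  "deltas": [0,0,0,0,0,0.3,1,0,0,0,0,0,0.5,1,0,0,0,0,0,0.65,1,0,0,0,0,0,0.65,1]
}}

```text
time: 8.1
tool_pos: [0.5752, 0.1852, 0.1354]
ee_rot: [2.673, -0.001, 1.548]
wrist_force: [0.2, -0.7, -0.6]
width: 0.012
finger_force: 30.0
```

```bash
python3 port.py .0 0 0;python3 meas.py 5 | head -4
```

```text
8.1 [0.5752 0.1852 0.1354] [ 0.31 -0.11  1.74 -0.17  1.07  0.38] [ 0.2 -0.7 -0.6] 0.011989064195186519
port coords mm [ -2.9  -0.2 -10.5] axis err [0.    0.001 0.001]
[-0.0011 -0.0011 -0.0003  0.02    0.29    0.17  ]
tcp port mm [ -2.8   -0.19 -10.31]
plate pts 109 z 7.283121485444281 exp 6.893779087087058
ear x range [-15.8 -13.6   1.1  16.3  18.2] y end [-34.  -32.7]
hole expected px [213.26736117 221.833764  ]
```

{"method": "move_arm", "body": {
  "deltas": [0,0,0,0,0,0.1,1,0,0,0,0,0,0.2,1,0,0,0,0,0,0.25,1,0,0,0,0,0,0.25,1]
}}

```text
time: 8.55
tool_pos: [0.5763, 0.1853, 0.1344]
ee_rot: [2.672, -0.001, 1.548]
wrist_force: [-4.3, -2.6, 4.7]
width: 0.0119
finger_force: 30.0
```

```bash
python3 port.py .0 0 0
```

```text
8.55 [0.5763 0.1853 0.1344] [ 0.31 -0.11  1.74 -0.17  1.07  0.38] [-4.3 -2.6  4.7] 0.01190996735025348
port coords mm [ -2.4  -0.2 -11.8] axis err [0.    0.    0.001]
[-2.0e-04 -1.3e-03 -4.0e-04  2.0e-02  2.4e-01  4.0e-02]
```

{"method": "move_arm", "body": {
  "deltas": [0,0,0,0,0,0,-0.2,0,0,0,0,0,0,-0.2,0,0,0,0,0,0,-0.2,0,0,0,0,0,0,-0.2,0,0,0,0,0,0,-0.2]
}}

```text
time: 9.05
tool_pos: [0.5763, 0.1848, 0.1329]
ee_rot: [2.673, -0.0, 1.548]
wrist_force: [2.1, -1.1, 1.9]
width: 0.0482
finger_force: 1.2
```

{"method": "move_arm", "body": {
  "deltas": [0,0,0,0,0,-1,-0.2,0,0,0,0,0,-3,-0.2,0,0,0,0,0,-6,-0.6,0,0,0,0,0,-10,-1,0,0,0,0,0,-12,-1,0,0,0,0,0,-12,-1]
}}

```text
time: 9.65
tool_pos: [0.5233, 0.1874, 0.2469]
ee_rot: [2.663, -0.005, 1.55]
wrist_force: [-0.4, -0.4, 0.8]
width: 0.0849
finger_force: 0.0
```

```bash
python3 - <<'E'
from port import *
im=np.zeros((600,800,3),np.uint8)
for n_,sl,i in(("top",np.s_[180:260,170:250],0),("scene",np.s_[130:230,240:340],1)):
    s=robot.snapshot(n_);pickle.dump(s,open(n_+"6.pkl","wb"))
    im[:400,400*i:400*i+400]=cv2.resize(s["image"][sl],(400,400),interpolation=cv2.INTER_CUBIC)
    P=cloud(s)-C;Q=1000*np.stack([P@X,P@Y,P@n],-1)
    k=(abs(Q[...,2]-6)<3)&(abs(Q[...,0])<11)&(abs(Q[...,1])<27)
    q=Q[k];A=np.linalg.lstsq(np.c_[q[:,:2],np.ones(len(q))],q[:,2],rcond=None)[0];print(n_,k.sum(),"plate top plane",A)
    k=(abs(Q[...,2]-34)<3)&(abs(Q[...,0])<15)&(abs(Q[...,1])<15);print("grip top",k.sum(),Q[k].mean(0) if k.sum() else 0)
cv2.imwrite("pics/c4.png",im[:,:,::-1])
E
python3 port.py 0 0 0
```

```text
top 138 plate top plane [0.02967172 0.00983826 5.57862463]
grip top 48 [-0.16900016 -0.25369434 33.53156353]
scene 27 plate top plane [ 0.03136301 -0.02349481  6.6920696 ]
grip top 16 [ 0.05956136 -5.18711882 33.99643756]
9.75 [0.5222 0.1866 0.241 ] [ 0.35 -0.25  1.65 -0.17  1.3   0.38] [ 0.1 -0.8 -0. ] 0.09203600672839839
port coords mm [-2.400e+00 -1.000e-01  1.078e+02] axis err [ 0.    -0.001  0.002]
[ 5.0e-04 -2.0e-03 -3.0e-04 -1.0e-02  2.4e-01  1.2e+01]
```

View pics/c4.png

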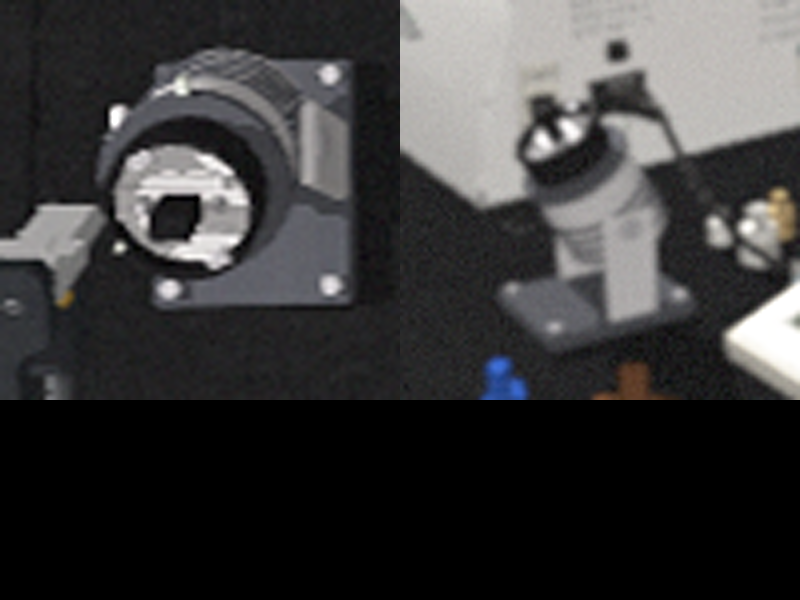

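The top view shows the plate seated on both pins and released. The nose is at ~(194,229), still open. Next I compute the collar angle and the collar grasp.

```bash
cat > col.py <<'E'
from port import *
import sys
def nose(s):
    g=s["image"].min(2);o=np.array(s["origin"]);v,u=np.mgrid[:400,:640]
    for zz in(-.0135,-.002,.0095):
        r=ray(s,u,v);P=o+r*(((C+n*zz-o)@n)/(r@n))[...,None]-C
        x,y=P@X,P@Y;rr=np.hypot(x,y)
        lo,hi=((.037,.045),(.032,.037),(.023,.031))[(-.0135,-.002,.0095).index(zz)]
        k=(rr>lo)&(rr<hi)&(g>130)
        a=-np.degrees(np.arctan2(y[k],x[k]))
        print(zz,"value deg: radius mm: bright",[(int(A),round(1e3*B),int(G)) for A,B,G in sorted(zip(a,rr[k],g[k]))][::(1 if zz<0.005 else 6)])
if __name__=="__main__":
    s=robot.snapshot("top");nose(s);pickle.dump(s,open(f"top{sys.argv[1]}.pkl","wb"))
    print("pointer px",proj(s,C+X*.0465-n*.017))
E
python3 col.py 7
python3 - <<'E'
from port import *
o=robot.get_obs();a=1.1
y=X*np.cos(a)+Y*np.sin(a)
print(delta(o,toolR(-n,y),C+X*-.0024+Y*-.0002+n*.02),delta(o,toolR(-n,y),C+X*-.0024+Y*-.0002+n*-.031))
E
```

```text
-0.0135 value deg: radius mm: bright [(-130, 45, 193), (-99, 44, 154), (-49, 43, 167), (-47, 42, 153), (-47, 45, 255), (-45, 43, 254), (-42, 45, 255), (-40, 43, 181), (-38, 45, 199), (-3, 45, 198), (-1, 45, 238), (1, 45, 160), (160, 38, 159), (163, 38, 200), (167, 37, 197), (168, 39, 158), (171, 39, 171)]
-0.002 value deg: radius mm: bright [(150, 33, 161), (152, 35, 159), (156, 34, 200), (159, 33, 197), (161, 35, 158), (163, 32, 195), (164, 35, 171)]
0.0095 value deg: radius mm: bright [(-178, 24, 200), (-133, 24, 135), (-96, 23, 152), (-74, 25, 157), (-57, 25, 161), (-45, 26, 194), (-38, 24, 186), (-27, 26, 196), (-16, 27, 156), (-2, 23, 152), (7, 26, 156), (20, 28, 142), (32, 25, 231), (43, 26, 233), (54, 24, 172), (65, 24, 145), (77, 24, 227), (84, 30, 166), (99, 25, 160), (110, 26, 152), (124, 29, 184), (137, 25, 186), (147, 31, 200), (154, 29, 195), (171, 24, 229)]
pointer px [206.71713459 196.75446616]
[-1.30e-03 -2.00e-03 -1.10e+00  1.00e-02  1.30e-01  8.64e+00] [-1.300e-03 -2.000e-03 -1.100e+00  1.000e-02  1.400e-01  1.374e+01]
```

```bash
python3 - <<'E'
from port import *
s=pickle.load(open("top7.pkl","rb"));P=cloud(s)-C;Q=1000*np.stack([P@X,P@Y,P@n],-1);g=s["image"].min(2)
k=(abs(Q[...,2]-12)<3)&(g>110)&(abs(np.hypot(Q[...,0],Q[...,1])-28)<6)
a=-np.degrees(np.arctan2(Q[k][:,1],Q[k][:,0]))
for m in((a>-90)&(a<0),(a>90)):print(m.sum(),np.median(a[m]),a[m].mean(),np.sort(a[m]).astype(int))
E
```

```text
14 -32.606058083967945 -32.75396459516633 [-43 -41 -40 -39 -36 -35 -33 -32 -28 -27 -26 -25 -24 -23]
23 141.02934985386847 135.7067558781839 [ 91  97 101 104 114 134 136 137 137 140 140 141 142 143 143 145 148 149
 152 153 154 154 154]
```

{"method": "move_arm", "body": {
  "deltas": [0,0,-1.1,0,0.1,4,-1,0,0,-1.1,0,0.1,8.6,-1,0,0,-1.1,0,0.1,8.6,-1,0,0,-1.1,0,0.1,8.6,-1,0,0,-1.1,0,0.1,8.6,-1,0,0,-1.1,0,0.1,8.6,-1,0,0,-1.1,0,0.1,8.6,-1,0,0,-1.1,0,0.1,8.6,-1]
}}

```text
time: 10.6
tool_pos: [0.5611, 0.1849, 0.161]
ee_rot: [2.92, 0.412, 2.605]
wrist_force: [0.6, 0.6, -0.1]
width: 0.0943
finger_force: 0.0
```

```bash
cat > cg.py <<'E'
from port import *
o=robot.get_obs();a=float(sys.argv[1]);z=float(sys.argv[2])
y=X*np.cos(a)+Y*np.sin(a);rel=o["tool_pos"]-C
print(o["time"],"port mm",(1000*np.array([rel@X,rel@Y,rel@n])).round(1),"J",o["joint_positions"].round(2),"F",o["wrist_force"].round(1),"M",(np.array(o["wrist_torque"])).round(2),o["width"],o["finger_force"],"yaw in port",np.arctan2(rot(o["ee_rot"])[:,1]@Y,rot(o["ee_rot"])[:,1]@X).round(3))
print(delta(o,toolR(-n,y),C+X*-.0024+Y*-.0002+n*z))
E
python3 cg.py 1.1 -.031
```

```text
10.6 port mm [-3.9 -0.8 18.8] J [ 0.32 -0.15  1.72 -0.17  1.13 -0.73] F [ 0.6  0.6 -0.1] M [ 0.02  0.21 -0.01] 0.09427970792792449 0.0 yaw in port 1.104
[-2.70e-03 -4.50e-03  3.60e-03 -1.30e-01  1.40e-01  4.98e+00]
```

{"method": "move_arm", "body": {
  "deltas": [0,0,0,0,0,2,-1,0,0,0,0,0,4,-1,0,0,0,0,0,5,-1,0,0,0,0,0,5,-1,0,0,0,0,0,5,-1,0,0,0,0,0,5,-1]
}}

```text
time: 11.2
tool_pos: [0.585, 0.1853, 0.1207]
ee_rot: [2.913, 0.415, 2.6]
wrist_force: [0.5, 0.3, 0.4]
width: 0.094
finger_force: 0.0
```

```bash
python3 cg.py 1.1 -.031; python3 - <<'E'
from port import *
im=np.zeros((400,800,3),np.uint8)
for n_,sl,i in(("top",np.s_[180:260,170:250],0),("scene",np.s_[120:200,250:330],1)):
    s=robot.snapshot(n_);pickle.dump(s,open(n_+"8.pkl","wb"))
    im[:400,400*i:400*i+400]=cv2.resize(s["image"][sl],(400,400),interpolation=cv2.INTER_CUBIC)
cv2.imwrite("pics/c5.png",im[:,:,::-1])
s=pickle.load(open("scene8.pkl","rb"));P=cloud(s)-C;Q=1000*np.stack([P@X,P@Y,P@n],-1)
k=(np.hypot(Q[...,0],Q[...,1])>42)&(np.hypot(Q[...,0],Q[...,1])<62)&(Q[...,2]>-15)&(Q[...,2]<30)&(Q[...,1]<0)
print("finger z low",np.sort(Q[k][:,2])[:25].round(1), Q[k][np.argsort(Q[k][:,2])][:8].round(0).tolist())
E
```

```text
11.2 port mm [ -0.9   0.  -27.9] J [ 0.3  -0.08  1.74 -0.17  1.03 -0.72] F [0.5 0.3 0.4] M [ 0.02  0.21 -0.  ] 0.09402581606678953 0.0 yaw in port 1.1
[ 0.0019 -0.     -0.0004  0.12   -0.09    0.3   ]
finger z low [-12.7  -3.6  -1.9  -0.8   1.6   2.5   2.7   3.4   4.8   4.9   5.    5.3
   5.7   6.1   7.5   7.7   7.8   8.8   9.7   9.8  11.   11.3  12.3  12.7
  12.9] [[45.0, -6.0, -13.0], [-27.0, -41.0, -4.0], [-15.0, -49.0, -2.0], [-21.0, -49.0, -1.0], [-24.0, -49.0, 2.0], [-12.0, -47.0, 2.0], [-18.0, -54.0, 3.0], [-14.0, -54.0, 3.0]]
```

View pics/c5.png

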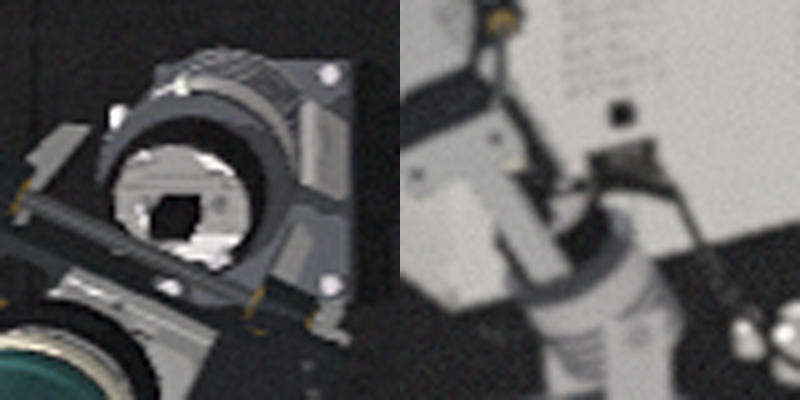

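The picture shows the fingers straddling the collar with their tips ~3 mm below the face, which is a safe depth. I'll close here.

{"method": "move_arm", "body": {
  "deltas": [0,0,0,0.1,-0.1,0,0.5,0,0,0,0.1,-0.1,0,0.5,0,0,0,0.1,-0.1,0,0.5,0,0,0,0.1,-0.1,0,0.5,0,0,0,0.1,-0.1,0,0.5]
}}

```text
time: 11.8
tool_pos: [0.5834, 0.1848, 0.1194]
ee_rot: [2.914, 0.414, 2.6]
wrist_force: [-1.1, -1.0, 1.3]
width: 0.0683
finger_force: 30.0
```

```bash
python3 cg.py 1.1 -.031
```

```text
11.8 port mm [ -2.9  -0.5 -28.4] J [ 0.3  -0.08  1.75 -0.17  1.03 -0.72] F [-1.1 -1.   1.3] M [ 0.07  0.21 -0.04] 0.06832016096144682 29.99970741569996 yaw in port 1.1
[ 0.0012 -0.0009 -0.0005 -0.03    0.05    0.26  ]
```

Gripped at 68.3 mm with small forces. I'll turn in moderate steps and watch the force.

{"method": "move_arm", "body": {
  "deltas": [0,0,0.1,0,0,0,0.5,0,0,0.2,0,0,0,0.5,0,0,0.3,0,0,0,0.5,0,0,0.4,0,0,0,0.5,0,0,0.5,0,0,0,0.5,0,0,0.5,0,0,0,0.5]
}}

```text
time: 12.4
tool_pos: [0.5835, 0.1849, 0.1194]
ee_rot: [2.744, 0.257, 2.096]
wrist_force: [-0.4, 1.3, 1.0]
width: 0.0679
finger_force: 30.0
```

```bash
python3 cg.py 0.6 -.028; python3 col.py 9
```

```text
12.4 port mm [ -2.7  -0.4 -28.4] J [ 0.3  -0.08  1.75 -0.17  1.03 -0.22] F [-0.4  1.3  1. ] M [-0.01  0.34 -0.11] 0.06792311985293975 29.97620812151581 yaw in port 0.6
[ 0.0008 -0.0014 -0.0004 -0.      0.04   -0.04  ]
-0.0135 value deg: radius mm: bright [(-178, 39, 177), (-178, 41, 185), (-175, 41, 200), (-175, 39, 195), (-172, 42, 198), (-172, 39, 194), (-169, 42, 171), (-168, 40, 200), (-168, 37, 195), (-165, 40, 154), (-165, 38, 159), (-109, 44, 146), (-61, 44, 179), (-59, 42, 163), (-58, 45, 229), (-56, 43, 196), (-54, 41, 141), (-53, 44, 225), (-52, 42, 180), (-49, 43, 225), (-47, 42, 178), (-47, 45, 214), (-45, 43, 249), (-42, 42, 188), (-42, 45, 254), (-40, 43, 222), (-38, 45, 196), (-38, 42, 168), (-36, 44, 146), (-3, 45, 198), (-1, 45, 238), (1, 45, 162), (150, 44, 134)]
-0.002 value deg: radius mm: bright [(-179, 36, 200), (-176, 34, 194), (-176, 36, 198), (-172, 36, 171), (-172, 34, 200), (-168, 34, 154), (176, 34, 177), (176, 36, 185), (179, 34, 195)]
0.0095 value deg: radius mm: bright [(-178, 24, 174), (-173, 24, 145), (-49, 25, 158), (-38, 27, 159), (-27, 26, 154), (-16, 27, 145), (-2, 23, 136), (12, 26, 146), (24, 23, 154), (35, 23, 156), (46, 24, 160), (61, 25, 143), (77, 24, 227), (84, 28, 233), (94, 25, 147), (106, 23, 158), (119, 28, 206), (133, 24, 225), (149, 25, 227), (167, 27, 165), (176, 24, 196)]
pointer px [206.71713459 196.75446616]
```

{"method": "move_arm", "body": {
  "deltas": [0,0,0.12,0,0,0,0.5,0,0,0.24,0,0,0,0.5,0,0,0.36,0,0,0,0.5,0,0,0.48,0,0,0,0.5,0,0,0.6,0,0,0,0.5,0,0,0.72,0,0,0,0.5,0,0,0.8,0,0,0,0.5]
}}

```text
time: 13.15
tool_pos: [0.5837, 0.1849, 0.1195]
ee_rot: [2.68, -0.093, 1.368]
wrist_force: [2.5, 0.5, 2.2]
width: 0.0677
finger_force: 29.9
```

{"method": "move_arm", "body": {
  "deltas": [0,0,0.12,0,0,0,0.5,0,0,0.24,0,0,0,0.5,0,0,0.36,0,0,0,0.5,0,0,0.48,0,0,0,0.5,0,0,0.6,0,0,0,0.5,0,0,0.72,0,0,0,0.5,0,0,0.8,0,0,0,0.5,0,0,0.8,0,0,0,0.5]
}}

```text
time: 13.95
tool_pos: [0.5843, 0.185, 0.1196]
ee_rot: [2.875, -0.393, 0.602]
wrist_force: [5.7, -1.1, -1.4]
width: 0.068
finger_force: 30.0
```

```bash
cat > lug.py <<'E'
from port import *
s=robot.snapshot("top");pickle.dump(s,open(f"top{sys.argv[1]}.pkl","wb"))
P=cloud(s)-C;Q=1000*np.stack([P@X,P@Y,P@n],-1);g=s["image"].min(2)
k=(abs(Q[...,2]-12)<3)&(g>110)&(abs(np.hypot(Q[...,0],Q[...,1])-28)<6)
print("lug pts (value deg)",np.sort(-np.degrees(np.arctan2(Q[k][:,1],Q[k][:,0]))).astype(int))
E
python3 cg.py -1 -.028; python3 lug.py 10;  python3 col.py 11|head -2
```

```text
13.95 port mm [ -1.9  -0.3 -28.6] J [ 0.3  -0.08  1.75 -0.17  1.03  1.38] F [ 5.7 -1.1 -1.4] M [0.82 0.27 0.19] 0.06795953128846177 30.004377784207463 yaw in port -1.0
[-0.0014 -0.0025  0.0001 -0.03   -0.03   -0.06  ]
lug pts (value deg) [-99 -96 -95 -94 -94 -93 -88 -88 -87 -87 -81 -81  -4  -4   0   0]
-0.0135 value deg: radius mm: bright [(-120, 44, 158), (-119, 40, 205), (-117, 42, 209), (-116, 44, 167), (-116, 39, 137), (-112, 38, 172), (-111, 40, 179), (-108, 39, 202), (-107, 41, 157), (-105, 38, 203), (-104, 40, 173), (-101, 37, 155), (-49, 43, 166), (-47, 42, 156), (-47, 45, 255), (-45, 43, 254), (-42, 45, 255), (-40, 43, 183), (-38, 45, 197), (-3, 45, 200), (-1, 45, 240), (1, 45, 164)]
-0.002 value deg: radius mm: bright [(-114, 35, 205), (-113, 37, 209), (-111, 34, 137), (-107, 33, 172), (-106, 35, 179), (-102, 34, 202), (-101, 36, 157), (-98, 33, 203), (-98, 35, 173), (-94, 33, 155), (-5, 33, 151), (-1, 33, 134), (-1, 35, 150), (29, 32, 170), (30, 36, 179), (32, 34, 202), (33, 37, 189), (35, 35, 176), (37, 33, 203), (38, 36, 158), (40, 34, 153)]
```

The lug is at -90° and the white line is at the pointer (about -2°), so the collar is at the click. I'll release and withdraw.

{"method": "move_arm", "body": {
  "deltas": [0,0,0,0,0,0,-1,0,0,0,0,0,0,-1,0,0,0,0,0,0,-1,0,0,0,0,0,0,-1,0,0,0,0,0,-3,-1,0,0,0,0,0,-7,-1,0,0,0,0,0,-12,-1,0,0,0,0,0,-15,-1]
}}

```text
time: 14.85
tool_pos: [0.5153, 0.1864, 0.2574]
ee_rot: [2.873, -0.396, 0.603]
wrist_force: [-0.2, 0.0, 1.3]
width: 0.0936
finger_force: 0.0
```

{"method": "move_arm", "body": {
  "deltas": [0,0,0,0,0,-3,-1,0,0,0,0,0,-3,-1,0,0,0,0,0,-3,-1,0,0,0,0,0,-3,-1]
}}

```text
time: 15.25
tool_pos: [0.5015, 0.186, 0.2766]
ee_rot: [2.876, -0.387, 0.601]
wrist_force: [-0.3, -0.1, -0.1]
width: 0.0941
finger_force: 0.0
```

```bash
python3 lug.py 12;  python3 col.py 13|sed -n 2p; python3 - <<'E'
from port import *
s=robot.snapshot("top");P=cloud(s)-C;Q=1000*np.stack([P@X,P@Y,P@n],-1)
k=(abs(Q[...,2]-6)<3)&(abs(Q[...,0])<11)&(abs(Q[...,1])<22);q=Q[k]
print(np.linalg.lstsq(np.c_[q[:,:2],np.ones(len(q))],q[:,2],rcond=None)[0])
k=(abs(Q[...,2]-34)<3)&(abs(Q[...,0])<15)&(abs(Q[...,1])<15);print("grip top",k.sum(),Q[k].mean(0))
z=cv2.resize(s["image"][180:280,170:295],(750,600),interpolation=cv2.INTER_CUBIC);cv2.imwrite("pics/c6.png",z[:,:,::-1])
print(robot.get_obs()["wrist_force"],robot.get_obs()["tool_pos"])
E
```

```text
lug pts (value deg) [-105 -101 -101 -100  -99  -97  -96  -94  -92  -92  -91  -89  -88  -87
  -85  -82   -4    0   34   43   48   53   64   68   73   76   77   79
   79   80   82   82   82   86   86   86   87   90   90   91   95   95
  100  116]
-0.002 value deg: radius mm: bright [(-111, 34, 162), (-110, 36, 138), (-107, 33, 197), (-106, 35, 182), (-102, 34, 200), (-101, 36, 159), (-98, 33, 204), (-98, 35, 171), (-94, 33, 171), (-5, 33, 150), (-1, 33, 138), (-1, 35, 132)]
[-0.00861238  0.02153901  5.74115613]
grip top 46 [-0.07364267 -0.84031354 33.7281464 ]
[ 0.05187109 -0.22331454 -0.42807641] [0.50167443 0.18591256 0.27686649]
```

View pics/c6.png

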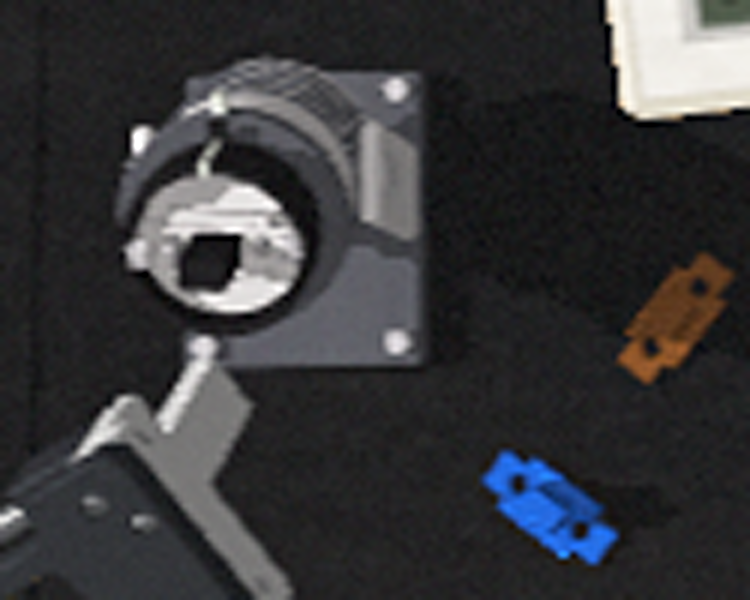

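The white line and nose (crop ~(212,140)) point at the pointer (218,100). The lugs lie over the ears, the plate is flat, and the arm is clear. Handing in.

```bash
python3 -c "
from bench import robot
print(robot.close_job())"
```

```text
the job is handed in; nothing more can be done
None
```

I handed the job in at about 15.5 s of the 61 s; no verdict came back. The last images show the plate flat on both pins, the collar in the click at the pointer with its lugs over the plate, the arm clear of everything, and I never went near the timer, beaker or vial.

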